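Press the slide carrier under the leaf spring

TASK

The blue slide carrier lies on the raised orange spring bed of the white loading dock. With the fingertips, press its yellow thumb pad down firmly and, keeping it down, slide the carrier under the crossbar and the leaf spring until it is fully home at the red end stop, then let go so that the orange bed springs up behind it and locks it in. Only press and push the carrier, never lift it, tip it up or ram it against the crossbar, and leave everything else on the bench undisturbed.

Things in the scene. Friction and masses are not known exactly. Their poses are not given: they have to be found in the camera images.
- dock: White metal loading dock, 206 x 101 mm, fixed. Origin: on the channel's centre line at bench level; +x runs along the channel to the red end stop, z up. Channel 77 mm wide, x = -92 mm (rear wall) to +92 mm (stop); rear and side walls 10 to 12 mm thick, tops 38 mm above the bench. Channel floor 18 mm above the bench from x = -22 mm to the stop; behind that is the orange spring bed, x = -91 to -22 mm.
- crossbar: Aluminium crossbar, fixed to the dock; origin at the middle of its underside, 37 mm above the bench, at dock x = 38 mm. The bar spans the channel from dock x = 32 to 44 mm, its top 47 mm above the bench. A carrier on the raised bed strikes it; pressed down more than 6 mm the carrier passes under without touching it.
- stop (a point): Foot of the red end stop's face at the channel floor, dock x = 92 mm; the stop is 38 mm high above the bench. The carrier's nose meets it when fully home.
- carrier: Blue slide carrier, loose, 110 mm long (x) x 74 mm wide (y). Origin: centre of its underside; +x to its nose, parallel to the dock's x. Front 74 mm is 14 mm thick with two glass slides on top; rear 36 mm is the yellow thumb pad, 9 mm thick. Starts on the raised bed, underside 29 mm above the bench, rear end 1 to 7 mm from the rear wall. Home: underside on the floor, origin at dock x = 37 mm.
- pad (a point): Centre of the yellow thumb pad's upper face, 37 mm behind the carrier's origin and 9 mm above its underside; the pad is 36 mm long and 74 mm wide. 18 mm ahead of this point a 5 mm high step crosses the full width: a fingertip on the pad can push against it.
- bed (a joint): Orange spring bed under the carrier, 69 x 75 mm, moves straight down. 0 = fully up (top 29 mm above the bench), 0.011 m = fully down, flush with the channel floor. Its spring pushes up with 4 N at the top and 13 N at the bottom. When the carrier has slid off it, it springs up behind the carrier's rear end and locks it in. Bed, floor and carrier are slippery against one another (friction about 0.2).
- leaf (a joint): Steel leaf spring, 42 mm long, 30 mm wide, hinged at the crossbar and sloping down toward the end stop. 0 = at rest, tip about 9 mm above the channel floor; grows (rad) as the carrier lifts it, about 0.14 with the carrier home. It presses on the carrier's top with about 3 to 5 N.
- amber: small amber glass bottle with black cap, 32 mm across, 55 mm tall, standing beside the dock; origin at the centre of its underside; not part of the job.
- vial: clear plastic vial with white cap, 28 mm across, 75 mm tall, standing beside the dock; origin at the centre of its underside; not part of the job.
- pen: blue pen, 120 mm long, 11 mm thick, lying on the bench; origin at the centre of its underside; not part of the job.
- rack_a: white tube rack 120 x 160 x 30 mm with blue-capped tubes rising to 98 mm; origin at the centre of its underside; not part of the job.
- rack_b: white tube rack 120 x 160 x 30 mm with purple- and red-capped tubes rising to 98 mm; origin at the centre of its underside; not part of the job.
- dish: shallow glass dish, 90 mm across, 16 mm high; origin at the centre of its underside; not part of the job.
- slidebox: green slide box 85 x 85 x 35 mm; origin at the centre of its underside; not part of the job.

How it is judged:
On the way, in this order (a step that is already met when the one before it is completed fails the run):
1. the fingers press the carrier and its bed down at least 6 mm (value of joint bed above 0.006 m and contact force between the fingers and carrier above 3 N and x of carrier in the frame of dock below -0.015 m), for 0.05 s.
2. the pressed carrier slides under the crossbar and leaf spring, lifting the leaf (x of carrier in the frame of dock above 0 m and value of joint leaf above 0.05 rad and contact force between the fingers and carrier above 2 N), for 0.05 s.
At the end, for the whole second after the job is handed in: The carrier lies flat on the channel floor (within 3 mm and 0.04 rad) within 4.5 mm of the red end stop, under the lifted leaf spring, at rest, and the orange bed is fully up (within 2 mm) behind it (x of carrier in the frame of dock between 0.0325 and 0.04 m and z of carrier in the frame of dock between 0.015 and 0.021 m and angle between carrier's own z axis and vertical below 0.04 rad and value of joint bed below 0.002 m and value of joint leaf between 0.08 and 0.25 rad and linear speed of carrier below 0.01 m/s); the robot touches nothing.
It fails at once if the carrier is forced against the crossbar with more than 25 N (contact force between carrier and crossbar above 25 N).
It fails at once if the carrier is lifted more than 10 mm above its starting height (z of carrier in the frame of dock above 0.039 m).
It fails at once if the carrier is tipped by more than 0.3 rad (angle between carrier's own z axis and vertical above 0.3 rad).
It fails at once if a bottle, vial, pen, tube rack, dish or slide box is moved more than 15 mm (distance of any of amber, vial, pen, rack_a, rack_b, dish, slidebox from where it was at the start of the episode above 0.015 m).
It also fails if it takes over 35 s, if anything falls off the work surface, if the arm or the gripper's body presses on something with over 40 N, if the wrist force passes 120 N, or if a joint passes its speed limit or range.

ROBOT

A 7-joint arm with a two-finger parallel gripper is mounted at the origin on the work surface. World frame = base frame: x ahead of the robot, y to its left, z up, the work surface at z = 0. Lengths are in m, angles in rad, forces in N, time in s.
With the tool pointing down it reaches from about 0.425 to 0.95 m from the base axis. Payload 4.7 kg.
Tool frame: the origin (TCP) lies on the centre line of the jaws, within the pads' length; the fingertips stand 8 mm ahead of it and the grasp point (between the pads) lies 11 mm behind it; z points along the fingers, y is the direction in which the jaws open and shut (so a half turn about z gives the same grasp; the last joint's range is limited). The gripper opens to 85 mm and grips with 20 to 120 N. Pads are 22 mm wide; open, the fingers measure 114 mm over their backs; the gripper's body (76 mm by 85 mm) begins 54 mm behind the grasp point. The pads swing forward as they close: fully open they stand 13 mm farther back than shut.
Start: joints at [-1.249, 0.469, -0.049, 1.532, 0.024, 1.141, -0.082], TCP at [0.232, 0.634, 0.239] pointing down, gripper open.
Joint ranges: [-2.59, 2.59], [-0.33, 1.99], [-1.39, 1.29], [0.1, 2.45], [-1.04, 4.18], [0.21, 1.99], [-2.66, 2.66]. Speed limits (rad/s): [2.57, 2.57, 3.14, 3.14, 3.14, 3.14, 3.14].

INTERFACE

Orientations are given as [roll, pitch, yaw] about the fixed x, y, z axes, in that order (R = Rz(yaw) Ry(pitch) Rx(roll)).
In Python, from rig import telemetry, get_image, camera_params, manip gives the robot as it stands. The module is installed in compiled form; this text tells all that it offers.
- The arm moves only by the tool step_arm, never from a script. Its argument "moves" is one flat list of numbers, 5 for each row, row after row: the shift along the tool's x, y, z in m, then the turn about the tool's z in rad, then the opening in per cent of the stroke, from 0 (shut) to 100 (fully open). In form: [tx, ty, tz, spin, gripper, tx, ty, tz, spin, gripper, ...]. A call has 1 to 8 rows; each row is the pose to reach, as a shift and turn from the pose commanded when the call began, along the tool's axes at that moment; what a row does not reach only later rows make up. A row lasts 1/10 s, in which the tool goes at most 50 mm and 8.59 degrees, less where a joint would pass 70% of its speed; a pose out of reach is approached as far as the arm can. A call with a gripper value outside its range is refused whole. The fingers move at their own pace and stop on an object; the grip force is fixed at half the most. Time passes only in rows, so rows that repeat a pose let the fingers close. It gives the time, the measured TCP pose, the force and the opening at its end, in the units of the state.
- telemetry.read_state(): the state, without advancing time (a new reading comes with each control period).
- get_image(name): name is "scene" or "top" or "wrist"; returns (picture, depth): 400x640x3 uint8, red, green, blue; 400x640 float32, m along the optical axis (not along the pixel's ray), 0 where there is no reading.
- camera_params(name): a dict with "mtx" (3x3 intrinsics, pixels), "D" ([k1, k2, p1, p2, k3] as OpenCV has them; the pictures are not rectified), "eye" and "orientation" of the camera in the world. Camera axes: x right, y up, looking along -z (the intrinsics and any distortion apply to the point x, -y, -z); pixel columns grow to the right and rows downward; lengths in m; the calibration is good to about 2 mm. A picture is of the moment at which its call begins: read the wrist's pose just before it. camera_params takes no time and is no camera call; for the wrist camera it gives the pose at the moment of the call.
- manip.sign_off(): hands the job in, once; it reports no verdict.
The state is a dict: "clock": time; "qpos": joint angles; "qvel": joint speeds; "joint_efforts": joint torques, N m; "eef_pos": TCP position; "orientation": TCP orientation; "wrist_force": force on the tool from outside, world axes, zero at the start; "torque": the same for the moment, N m; "grip_width": finger opening in m.
Only numpy, scipy, OpenCV 4.12 (cv2) and the standard library are available. Lean on these libraries where they do the work, as an engineer would, in place of code of your own. Each camera call takes 0.05 s, during which the arm holds its last target.

## Working session

There is one attempt and no reset: what is moved stays moved. The work goes in short steps, Python scripts to look and compute and a tool call to move; the robot and the scene stay as the last step left them, time stands still between calls to the robot, and variables do not carry over. Pictures are saved under pics/ and viewed, and the job is handed in when it is done.

Besides the shell and the picture viewer there is one more tool, called after "Call:" by a JSON object that holds its "api" and its "payload". step_arm: Moves the arm, as the interface text tells. Its arguments: {"type":"object","properties":{"moves":{"type":"array"}},"required":["moves"]}

```bash
mkdir -p pics; python3 - <<'E'
from rig import telemetry,get_image,camera_params
import cv2,numpy as np
print(telemetry.read_state())
for n in ["scene","top","wrist"]:
    p=camera_params(n); im,d=get_image(n)
    print(n,p)
    cv2.imwrite(f"pics/{n}0.png",im[:,:,::-1]); np.save(f"{n}0.npy",d)
    import pickle; pickle.dump(p,open(f"{n}0.pkl","wb"))
E
```

```text
{'clock': 0.0, 'qpos': array([-1.24888458,  0.4694632 , -0.04861062,  1.53375353,  0.02406896,
        1.14102743, -0.08226878]), 'qvel': array([ 1.13903807e-05,  8.19401735e-04, -1.37774236e-03, -2.18906583e-03,
       -9.85923050e-04, -1.57207416e-03,  3.58986690e-04]), 'joint_efforts': array([-7.02573470e-05, -5.10305393e+01, -4.68518736e-02, -2.37715048e+01,
        1.05486671e-02,  7.61017174e-03,  1.43302339e-05]), 'eef_pos': array([0.23173647, 0.63332621, 0.23822157]), 'orientation': array([-3.13952589e+00,  4.41260438e-05,  2.79084614e+00]), 'wrist_force': array([-0.25222559, -0.3121554 , -0.56230698]), 'torque': array([-0.03968729, -0.01815236, -0.00237924]), 'grip_width': 0.0853204259776335}
scene {'mtx': array([[364.92928836,   0.        , 316.51645122],
       [  0.        , 364.92928836, 202.47821377],
       [  0.        ,   0.        ,   1.        ]]), 'D': array([0.00378838, 0.        , 0.        , 0.        , 0.        ]), 'eye': array([ 1.19328875, -0.3176335 ,  0.93785292]), 'orientation': array([ 0.70105983, -0.0093818 ,  1.10148149])}
top {'mtx': array([[482.23219839,   0.        , 308.95062265],
       [  0.        , 482.23219839, 204.74717627],
       [  0.        ,   0.        ,   1.        ]]), 'D': array([-0.04962912,  0.        ,  0.        ,  0.        ,  0.        ]), 'eye': array([0.43117385, 0.01076401, 1.36560828]), 'orientation': array([ 0.11350357,  0.00422501, -1.57749105])}
wrist {'mtx': array([[330.24343177,   0.        , 317.89920818],
       [  0.        , 330.24343177, 203.08742219],
       [  0.        ,   0.        ,   1.        ]]), 'D': array([-0.05044238,  0.        ,  0.        ,  0.        ,  0.        ]), 'eye': array([0.15692421, 0.66079727, 0.37320457]), 'orientation': array([-0.31345088,  0.0018343 ,  1.22028508])}
```

View pics/top0.png

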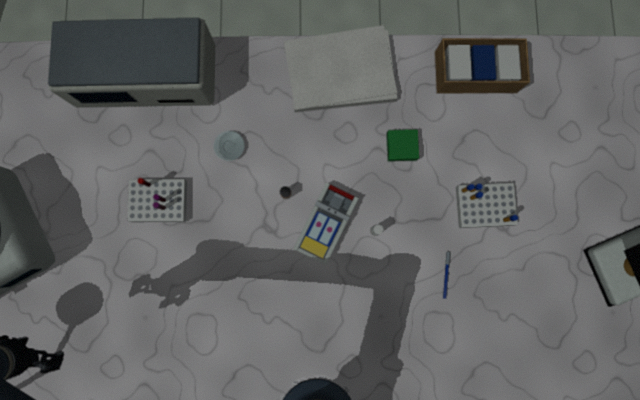

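View pics/scene0.png

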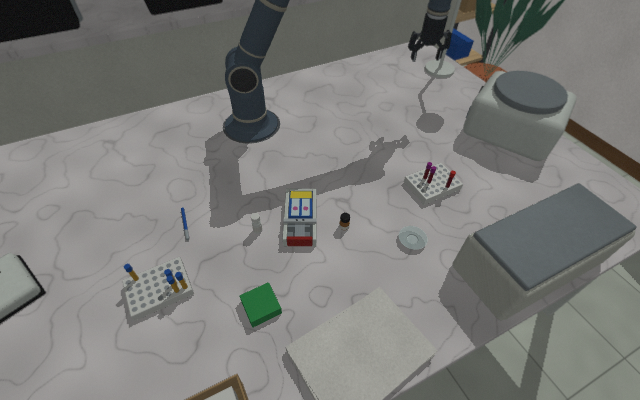

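The top image shows the dock with its yellow pad near (314,247), red stop near (341,190), the amber bottle at (286,191) and the vial at (378,229).

```bash
cat > h.py <<'E'
import numpy as np,cv2,pickle
from scipy.spatial.transform import Rotation as R
def toworld(p,uv,d):
    uv=np.asarray(uv,float).reshape(-1,2)
    n=cv2.undistortPoints(uv[:,None],p['mtx'],p['D'])[:,0]
    d=np.asarray(d,float).reshape(-1)
    c=np.c_[n[:,0]*d,-n[:,1]*d,-d]
    return R.from_euler('xyz',p['orientation']).apply(c)+p['eye']
def toz(p,uv,z):
    a=toworld(p,uv,np.ones(len(np.reshape(uv,(-1,2))))); e=p['eye']
    return e+(a-e)*((z-e[2])/(a-e)[:,2])[:,None]
def proj(p,X):
    c=R.from_euler('xyz',p['orientation']).inv().apply(np.atleast_2d(X)-p['eye'])
    c=c*[1,-1,-1]
    return cv2.projectPoints(c[:,None],np.zeros(3),np.zeros(3),p['mtx'],p['D'])[0][:,0]
E
python3 - <<'E'
from h import *
for n in ["top","scene"]:
    p=pickle.load(open(n+"0.pkl","rb")); im=cv2.imread(f"pics/{n}0.png"); d=np.load(n+"0.npy")
    hsv=cv2.cvtColor(im,cv2.COLOR_BGR2HSV)
    roi=np.zeros(d.shape,bool)
    if n=="top": roi[170:270,270:390]=1
    else: roi[180:260,270:330]=1
    for nm,lo,hi in [("yellow",20,35),("red",0,8),("orange",9,18)]:
        m=roi&(hsv[...,0]>=lo)&(hsv[...,0]<=hi)&(hsv[...,1]>140)&(hsv[...,2]>60)
        v,u=np.nonzero(m)
        if len(u)<5: print(n,nm,len(u));continue
        P=toworld(p,np.c_[u,v],d[m]); print(n,nm,len(u),P.mean(0),np.median(P[:,2]),cv2.minAreaRect(P[:,:2].astype(np.float32)))
    c=dict(top=[(286,191),(378,229)],scene=[(344,218),(255,225)])[n]
    for q in c: print(q,toworld(p,q,[d[q[1],q[0]]]))
    u0,v0,u1,v1=(250,150,420,280) if n=="top" else (230,170,370,260)
    cv2.imwrite(f"pics/{n}0z.png",cv2.resize(im[v0:v1,u0:u1],None,fx=4.5,fy=4.5,interpolation=cv2.INTER_CUBIC))
E
```

```text
top yellow 272 [0.46716403 0.0032452  0.03880102] 0.03873130163539651 ((0.46691739559173584, 0.003072284162044525), (0.06627722829580307, 0.030816111713647842), 63.16607666015625)
top red 88 [ 0.61812561 -0.07336788  0.03862933] 0.03875447434528145 ((0.6182094216346741, -0.07362411916255951), (0.07091733068227768, 0.01057317852973938), 64.1406478881836)
top orange 0
(286, 191) [[0.61843164 0.07783245 0.05928469]]
(378, 229) [[ 0.51160894 -0.16940388  0.07470329]]
scene yellow 128 [0.46476559 0.00173404 0.03832123] 0.038286076862105556 ((0.46444958448410034, 0.0024176016449928284), (0.06273097544908524, 0.029600638896226883), 64.83364868164062)
scene red 206 [ 0.62186723 -0.07756546  0.02666309] 0.02929648431650278 ((0.6203303933143616, -0.07680342346429825), (0.07279742509126663, 0.012403120286762714), 64.63150024414062)
scene orange 0
(344, 218) [[0.62665142 0.07300161 0.05724137]]
(255, 225) [[ 0.52133821 -0.1770331   0.04475065]]
```

View pics/top0z.png

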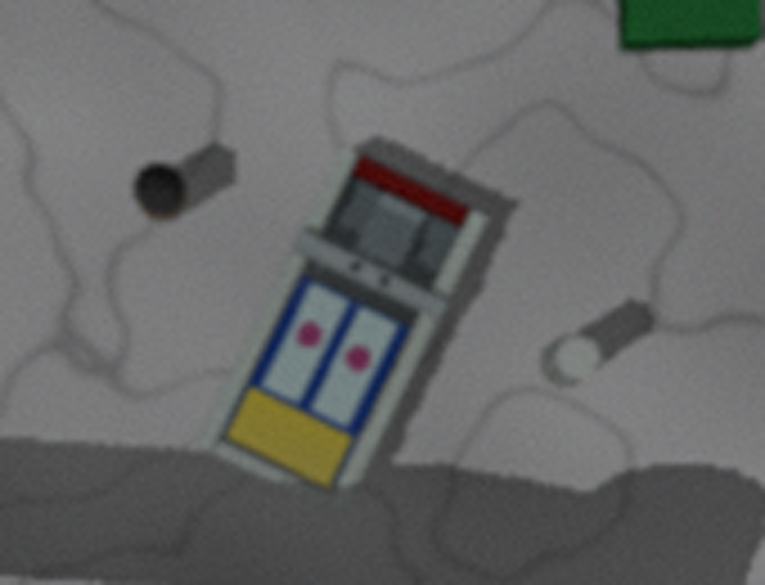

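View pics/scene0z.png

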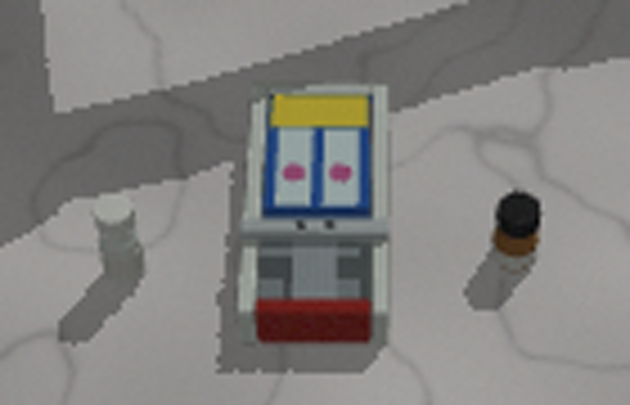

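View pics/wrist0.png

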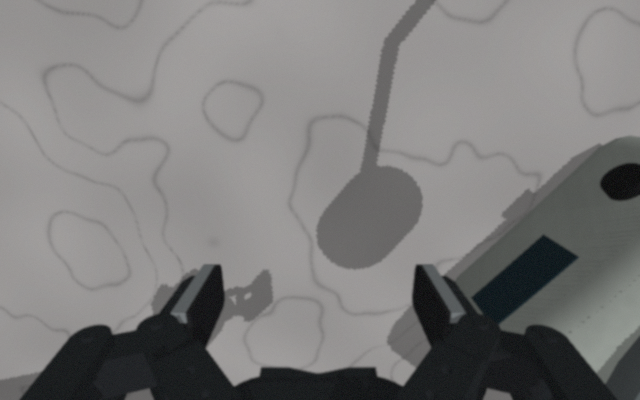

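Call:
{"api": "step_arm", "payload": {"moves": [-0.035,-0.026,0.002,0.014,0,-0.07,-0.052,0.004,0.028,0,-0.105,-0.078,0.007,0.042,0,-0.14,-0.104,0.009,0.056,0,-0.175,-0.13,0.011,0.07,0,-0.21,-0.156,0.013,0.084,0,-0.245,-0.182,0.016,0.098,0,-0.277,-0.21,0.018,0.11,0]}}

```text
clock: 0.95
eef_pos: [0.4208, 0.3397, 0.2211]
orientation: [-3.142, 0.0, 2.68]
wrist_force: [0.6, -0.2, 0.3]
grip_width: -0.0005
```

Call:
{"api": "step_arm", "payload": {"moves": [-0.024,-0.035,0.008,0,0,-0.048,-0.07,0.015,0,0,-0.072,-0.105,0.023,0,0,-0.096,-0.14,0.03,0,0,-0.12,-0.175,0.038,0,0,-0.144,-0.21,0.045,0,0,-0.168,-0.246,0.053,0,0,-0.19,-0.282,0.061,0,0]}}

```text
clock: 1.75
eef_pos: [0.4647, 0.0027, 0.1601]
orientation: [3.141, 0.0, 2.681]
wrist_force: [-0.2, -0.3, -0.7]
grip_width: -0.0002
```

```bash
python3 - <<'E'
from h import *
from rig import telemetry,get_image,camera_params
s=telemetry.read_state();print({k:np.round(v,4) for k,v in s.items()})
n="wrist";p=camera_params(n);im,d=get_image(n);im=im[:,:,::-1].copy()
cv2.imwrite("pics/wrist1.png",im);np.save("wrist1.npy",d);pickle.dump(p,open("wrist1.pkl","wb"))
hsv=cv2.cvtColor(im,cv2.COLOR_BGR2HSV)
for nm,lo,hi in [("yellow",20,35),("red",0,8)]:
    m=(hsv[...,0]>=lo)&(hsv[...,0]<=hi)&(hsv[...,1]>140)&(hsv[...,2]>60)&(d>0)
    v,u=np.nonzero(m)
    if len(u)<5: continue
    P=toworld(p,np.c_[u,v],d[m]);print(nm,len(u),P.mean(0),np.median(P[:,2]),cv2.minAreaRect(P[:,:2].astype(np.float32)))
E
```

```text
{'clock': np.float64(1.75), 'qpos': array([-0.3259,  0.2231,  0.265 ,  2.1149, -0.0801,  0.8122,  1.0981]), 'qvel': array([ 0.7071,  0.1542,  0.251 ,  0.0536, -0.1358, -0.1902,  1.0368]), 'joint_efforts': array([ -3.518 , -32.7562,   1.1204, -18.151 ,   0.1351,   0.3035,
        -0.8629]), 'eef_pos': array([0.4647, 0.0027, 0.1601]), 'orientation': array([3.1412e+00, 5.0000e-04, 2.6809e+00]), 'wrist_force': array([-0.1712, -0.2681, -0.6841]), 'torque': array([-0.0425, -0.0057, -0.0111]), 'grip_width': np.float64(-0.0002)}
yellow 3206 [0.46653504 0.00372686 0.03873449] 0.038723260954416194 ((0.4668826758861542, 0.0036279186606407166), (0.06895333528518677, 0.032963842153549194), 62.820186614990234)
red 166 [ 0.60777666 -0.06870444  0.04532609] 0.03775327938777018 ((0.5472986102104187, -0.03825673088431358), (0.012847524136304855, 0.16736140847206116), 63.171241760253906)
```

View pics/wrist1.png

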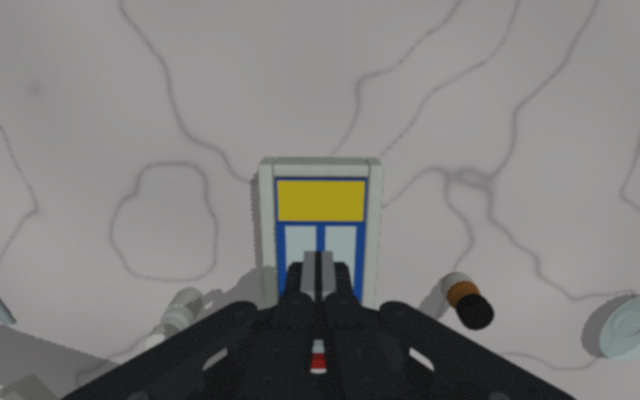

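Wrist view: the yellow pad spans about (277–367, 178–222) and the shut fingertips are at (318,265), in line with it. The pad centre agrees across cameras at about (0.4665, 0.0033), with a dock yaw of about -0.471.

Call:
{"api": "step_arm", "payload": {"moves": [-0.006,0.001,0.02,0.01,0,-0.006,0.001,0.055,0.01,0,-0.006,0.001,0.085,0.01,0,-0.006,0.001,0.1,0.01,0,-0.006,0.001,0.105,0.01,0,-0.006,0.001,0.105,0.01,0]}}

```text
clock: 2.4
eef_pos: [0.4702, 0.0028, 0.0549]
orientation: [-3.141, -0.001, 2.671]
wrist_force: [0.0, 0.1, -0.1]
grip_width: -0.0003
```

```bash
python3 - <<'E'
from h import *
from rig import telemetry,get_image,camera_params
s=telemetry.read_state();print({k:np.round(v,4) for k,v in s.items()})
n="wrist";p=camera_params(n);im,d=get_image(n);im=im[:,:,::-1].copy()
cv2.imwrite("pics/wrist2.png",im)
n="scene";p=camera_params(n);im,d=get_image(n);im=im[:,:,::-1].copy()
cv2.imwrite("pics/scene2.png",cv2.resize(im[150:270,220:390],None,fx=4.5,fy=4.5))
E
```

```text
{'clock': np.float64(2.4), 'qpos': array([-0.2777,  0.4109,  0.2228,  2.1809, -0.1652,  0.5664,  1.1672]), 'qvel': array([-0.0055, -0.0299,  0.0104, -0.0158,  0.0026,  0.0068, -0.0032]), 'joint_efforts': array([ 5.43000e-02, -3.59712e+01,  2.24890e+00, -1.35386e+01,
       -1.20000e-02, -4.41000e-02,  1.60000e-02]), 'eef_pos': array([0.4702, 0.0028, 0.0549]), 'orientation': array([-3.1409e+00, -1.1000e-03,  2.6709e+00]), 'wrist_force': array([ 0.0448,  0.0704, -0.136 ]), 'torque': array([-0.0174, -0.0107,  0.005 ]), 'grip_width': np.float64(-0.0003)}
```

View pics/wrist2.png

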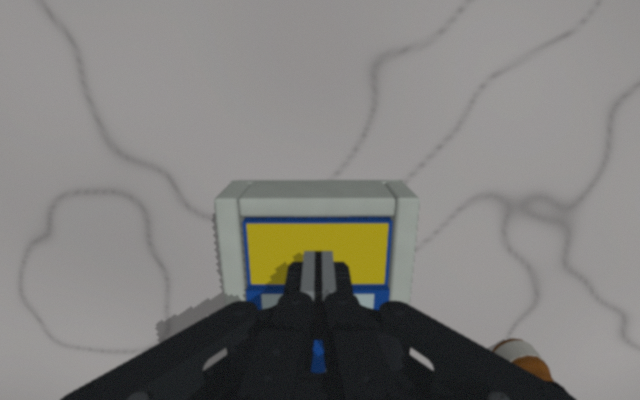

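View pics/scene2.png

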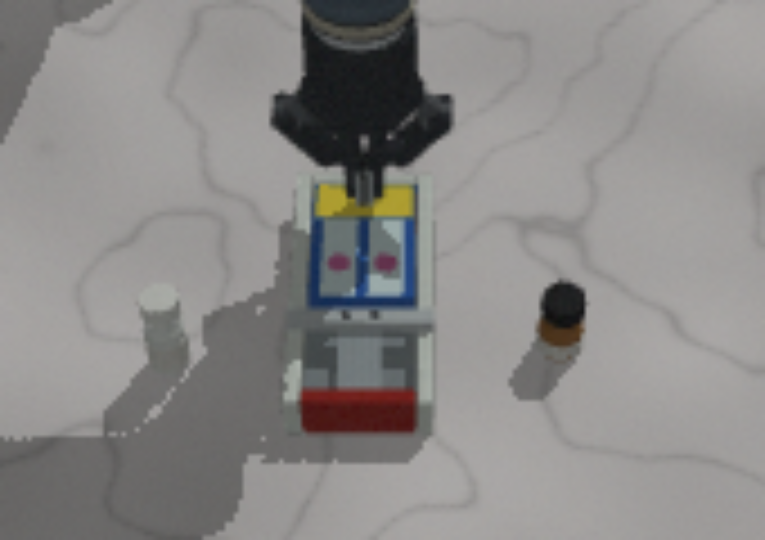

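The fingertips sit above the front half of the pad at (318,255) in the wrist view, and they are centred laterally. Next I lower onto the pad slowly.

Call:
{"api": "step_arm", "payload": {"moves": [0,0,0.004,0,0,0,0,0.008,0,0,0,0,0.011,0,0,0,0,0.013,0,0,0,0,0.013,0,0]}}

```text
clock: 3.0
eef_pos: [0.4708, 0.0028, 0.0424]
orientation: [3.141, 0.0, 2.671]
wrist_force: [-0.9, -0.2, 4.5]
grip_width: 0.0001
```

Call:
{"api": "step_arm", "payload": {"moves": [0,0,0.003,0,0,0,0,0.006,0,0,0,0,0.008,0,0,0,0,0.009,0,0,0,0,0.009,0,0]}}

```text
clock: 3.5
eef_pos: [0.4711, 0.0028, 0.0349]
orientation: [3.14, 0.0, 2.671]
wrist_force: [-4.2, 1.4, 19.7]
grip_width: -0.0
```

Call:
{"api": "step_arm", "payload": {"moves": [-0.003,0,0.001,0,0,-0.007,0,0.001,0,0,-0.011,0,0.001,0,0,-0.015,0,0.001,0,0]}}

```text
clock: 3.9
eef_pos: [0.4853, -0.0032, 0.0349]
orientation: [3.138, 0.001, 2.671]
wrist_force: [-5.9, 1.9, 26.3]
grip_width: -0.0001
```

```bash
cat > look.py <<'E'
import sys
from h import *
from rig import telemetry,get_image,camera_params
k=sys.argv[1]
for n,b in [("scene",(150,270,220,390)),("top",(150,280,250,420))]:
    im,d=get_image(n);im=im[:,:,::-1].copy()
    cv2.imwrite(f"pics/{n}{k}.png",cv2.resize(im[b[0]:b[1],b[2]:b[3]],None,fx=4.5,fy=4.5))
s=telemetry.read_state();print({q:np.round(s[q],4) for q in ("clock","eef_pos","wrist_force","torque")})
E
python3 look.py 3
```

```text
{'clock': np.float64(4.0), 'eef_pos': array([ 0.4862, -0.0036,  0.0349]), 'wrist_force': array([-4.1682,  1.5865, 25.1246]), 'torque': array([0.3093, 0.8132, 0.0406])}
```

View pics/scene3.png

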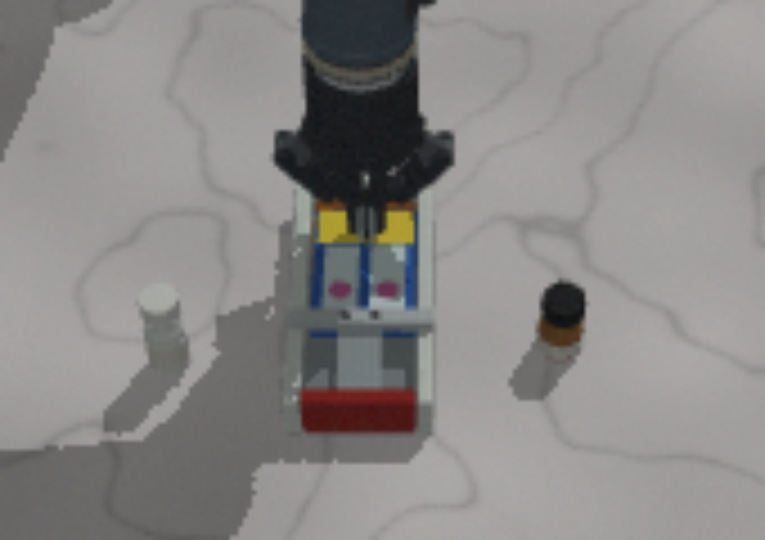

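The carrier is moving pressed, its nose already past the bar at (370,335), and the orange bed shows behind it at (365,207).

Call:
{"api": "step_arm", "payload": {"moves": [-0.005,0,0,0,0,-0.01,0,0,0,0,-0.015,0,0,0,0,-0.02,0,0,0,0,-0.025,0,0,0,0,-0.03,0,0,0,0,-0.035,0,0,0,0,-0.04,0,0,0,0]}}

```text
clock: 4.8
eef_pos: [0.5195, -0.0206, 0.035]
orientation: [3.139, -0.002, 2.672]
wrist_force: [-7.1, 5.0, 27.7]
grip_width: 0.0002
```

```bash
python3 look.py 4
```

```text
{'clock': np.float64(4.9), 'eef_pos': array([ 0.5206, -0.0212,  0.035 ]), 'wrist_force': array([-6.4665,  3.3544, 25.2607]), 'torque': array([ 0.6705,  1.3156, -0.0244])}
```

View pics/scene4.png

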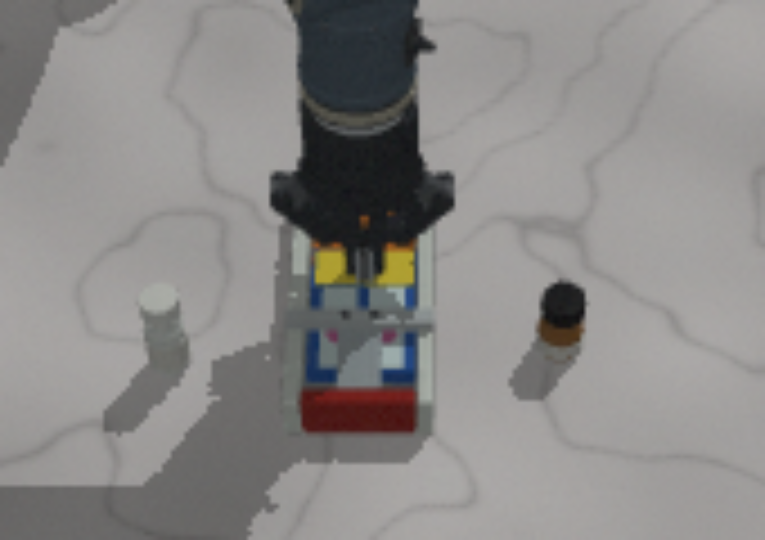

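View pics/top4.png

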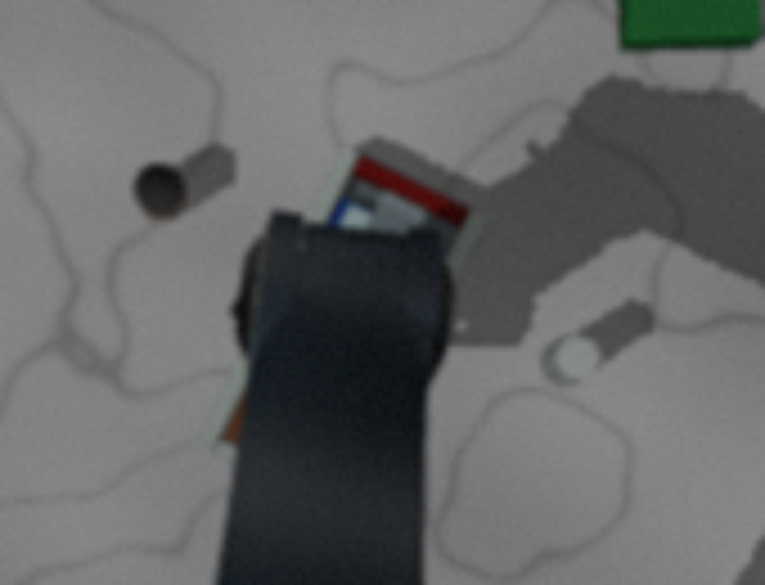

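The carrier is under the bar and leaf, with its nose near (360,382), about 14 mm short of the stop. Next comes the last stretch.

Call:
{"api": "step_arm", "payload": {"moves": [-0.003,0,0,0,0,-0.006,0,0,0,0,-0.009,0,0,0,0,-0.012,0,0,0,0,-0.014,0,0,0,0,-0.014,0,0,0,0]}}

```text
clock: 5.5
eef_pos: [0.5331, -0.0276, 0.035]
orientation: [3.139, 0.001, 2.671]
wrist_force: [-5.1, 3.1, 24.9]
grip_width: 0.0002
```

```bash
python3 look.py 5
```

```text
{'clock': np.float64(5.6), 'eef_pos': array([ 0.5331, -0.0276,  0.035 ]), 'wrist_force': array([-5.4235,  3.3548, 23.855 ]), 'torque': array([0.5808, 1.1457, 0.0298])}
```

View pics/scene5.png

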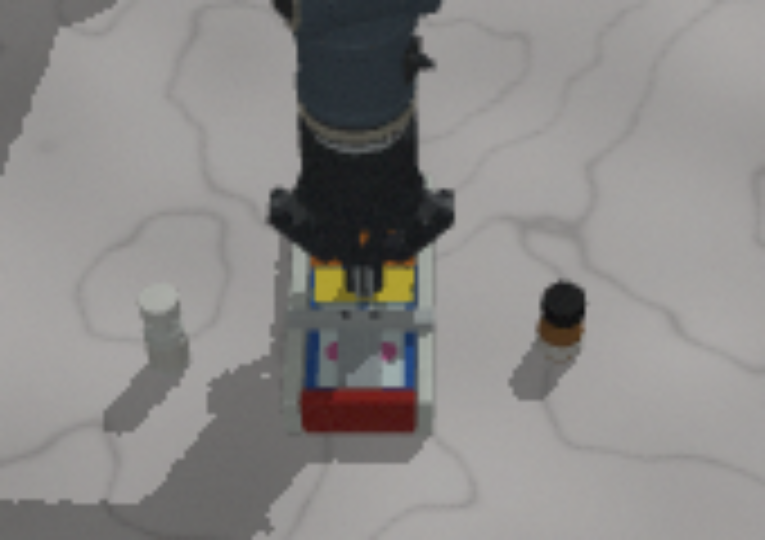

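Call:
{"api": "step_arm", "payload": {"moves": [-0.001,0,0,0,0,-0.002,0,0,0,0,-0.003,0,0,0,0,-0.003,0,0,0,0]}}

```text
clock: 6.0
eef_pos: [0.5355, -0.0288, 0.035]
orientation: [3.139, -0.0, 2.671]
wrist_force: [-5.9, 2.3, 24.0]
grip_width: 0.0001
```

Call:
{"api": "step_arm", "payload": {"moves": [-0.001,0,0,0,0,-0.002,0,0,0,0,-0.003,0,0,0,0,-0.003,0,0,0,0]}}

```text
clock: 6.4
eef_pos: [0.5358, -0.0289, 0.0349]
orientation: [3.14, -0.006, 2.672]
wrist_force: [-10.9, 5.9, 31.3]
grip_width: -0.0001
```

```bash
python3 look.py 6
```

```text
{'clock': np.float64(6.5), 'eef_pos': array([ 0.5358, -0.0289,  0.035 ]), 'wrist_force': array([-10.6479,   4.9086,  30.5862]), 'torque': array([1.1941, 2.4269, 0.0144])}
```

View pics/scene6.png

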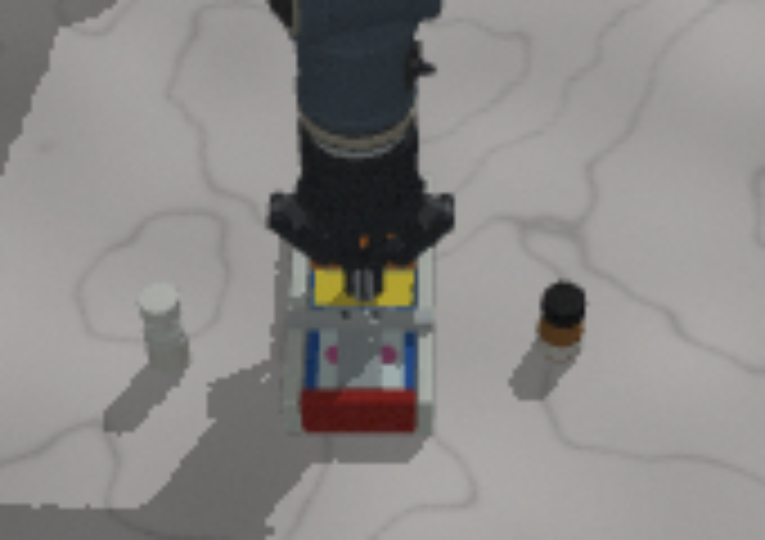

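The TCP stalled and the push force rose to about 12 N, so the nose is against the stop. I relieve the push slightly, then lift straight up.

Call:
{"api": "step_arm", "payload": {"moves": [0.001,0,0,0,0,0.002,0,0,0,0,0.002,0,-0.002,0,0,0.002,0,-0.004,0,0,0.002,0,-0.007,0,0,0.002,0,-0.012,0,0,0.002,0,-0.025,0,0,0.002,0,-0.045,0,0]}}

```text
clock: 7.3
eef_pos: [0.5348, -0.0305, 0.0773]
orientation: [-3.14, -0.002, 2.671]
wrist_force: [0.2, 0.8, 0.9]
grip_width: 0.0
```

Call:
{"api": "step_arm", "payload": {"moves": [0,0,-0.03,0,0,0,0,-0.07,0,0,0.03,0,-0.11,0,0,0.07,0,-0.13,0,0,0.1,0,-0.14,0,0,0.1,0,-0.14,0,0,0.1,0,-0.14,0,0]}}

```text
clock: 8.0
eef_pos: [0.4466, 0.015, 0.2183]
orientation: [3.14, 0.002, 2.671]
wrist_force: [0.3, 0.4, -0.2]
grip_width: 0.0001
```

```bash
python3 look.py 7; python3 - <<'E'
from h import *
from rig import get_image,camera_params
im,d=get_image("wrist");p=camera_params("wrist");im=im[:,:,::-1].copy()
cv2.imwrite("pics/wrist7.png",im);np.save("wrist7.npy",d);pickle.dump(p,open("wrist7.pkl","wb"))
E
```

```text
{'clock': np.float64(8.1), 'eef_pos': array([0.4471, 0.0144, 0.2174]), 'wrist_force': array([ 0.13  , -0.7974,  0.4565]), 'torque': array([0.0107, 0.0602, 0.0461])}
```

View pics/scene7.png

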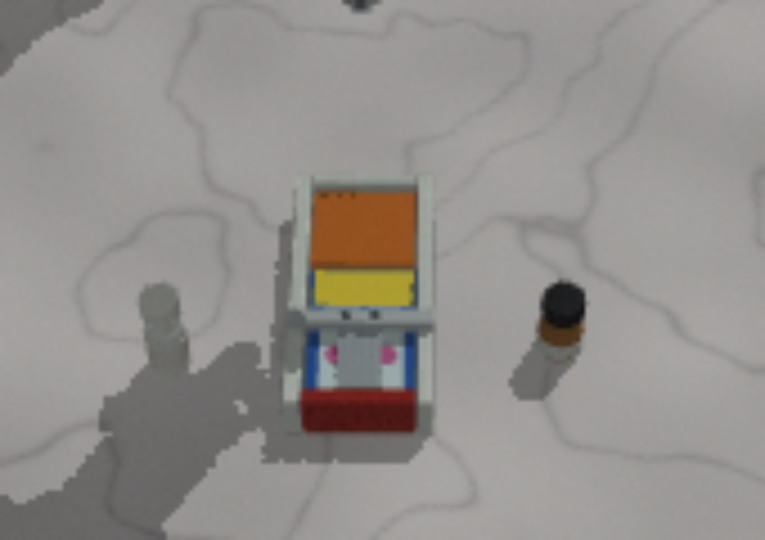

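View pics/wrist7.png

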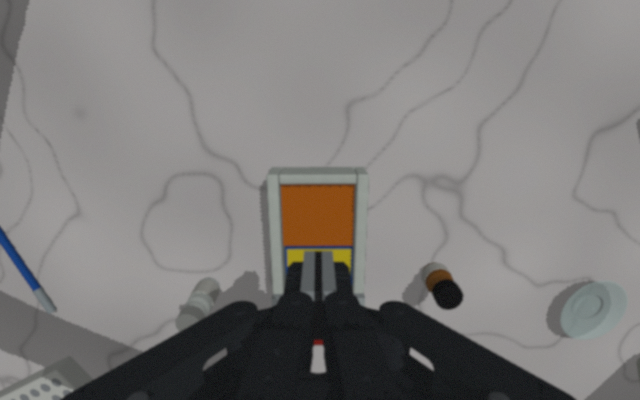

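Orange bed is exposed behind the yellow pad, and the nose is at the red stop. Next I check the heights from depth.

```bash
python3 - <<'E'
from h import *
from rig import get_image,camera_params
for n in ["scene","wrist"]:
    im,d=get_image(n);p=camera_params(n);im=im[:,:,::-1].copy()
    hsv=cv2.cvtColor(im,cv2.COLOR_BGR2HSV); roi=np.ones(d.shape,bool)
    if n=="scene": roi[:]=0; roi[180:260,280:325]=1
    else: roi[:,:260]=0; roi[:,380:]=0
    ax=np.array([.891,-.454]); 
    for nm,lo,hi in [("yellow",20,35),("orange",8,17),("red",0,6),("blue",105,125)]:
        m=roi&(hsv[...,0]>=lo)&(hsv[...,0]<=hi)&(hsv[...,1]>140)&(hsv[...,2]>50)&(d>0)
        m=cv2.erode(m.astype(np.uint8),np.ones((2,2)))>0
        v,u=np.nonzero(m)
        if len(u)<5: continue
        P=toworld(p,np.c_[u,v],d[m]);a=P[:,:2]@ax-(np.array([.4665,.0033])@ax)
        print(n,nm,len(u),"z",np.percentile(P[:,2],[10,50,90]).round(4),"along",np.percentile(a,[2,50,98]).round(4))
E
```

```text
scene yellow 116 z [0.0254 0.0278 0.0301] along [0.063  0.0744 0.0864]
scene orange 333 z [0.0264 0.029  0.0313] along [-0.0107  0.0233  0.0517]
scene red 146 z [0.0071 0.0296 0.039 ] along [0.1725 0.1761 0.1789]
scene blue 23 z [0.0305 0.0322 0.0343] along [0.1204 0.1398 0.1582]
wrist yellow 390 z [0.0267 0.0275 0.216 ] along [-0.0306  0.0625  0.0759]
wrist orange 4084 z [0.0283 0.0292 0.0301] along [-0.0147  0.0155  0.0485]
wrist red 28 z [0.037  0.0379 0.0387] along [0.167  0.1708 0.1737]
```

```bash
python3 -c "
from rig import manip,telemetry
print(manip.sign_off(), telemetry.read_state()['wrist_force'])"
```

```text
the job is handed in; nothing more can be done
the job is handed in; nothing more can be done
```

The carrier is home at the red end stop and locked in by the sprung-up bed. I handed the job in about 8 s into the 35 s allowed; the hand-in gave no verdict.

- **Press and slide:** I pressed the yellow pad with shut fingertips until the bed bottomed out, at about 20 N. Then I slid the carrier under the crossbar and leaf, holding it down with 24–31 N. At the stop the arm stalled and the push force rose to about 12 N. I eased off and lifted straight up.
- **Heights after release:** The bed top measured 29 mm above the bench, which is fully up. The pad top measured 27.5–28 mm against the 27 mm expected for a carrier flat on the floor.
- **Position:** The fingers travelled about 72 mm to the stall. The images showed the nose at the red stop and the leaf lying on the carrier.
- **Disturbance:** The vial and the amber bottle stood where they had been in the scene view, and the arm was clear with no force reading. I did not re-measure the other bench objects, but the arm went nowhere near them.
- **Not measured directly:** I judged the leaf's lift only from the pictures. The carrier's exact position was inferred from the stall and the pad's location. My last camera check had a few millimetres of scatter along the channel, within which nothing disagreed.

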